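# Dock a flow-cell cartridge and draw it tight with the cam lock

## Robot

A 6-joint arm with a two-finger parallel gripper is mounted at the origin on a cart in front of the work surface, level with it; the furniture and walls round the work are solid. World frame = base frame: x ahead of the robot, y to its left, z up, the work surface at z = 0. Lengths are in m, angles in rad, forces in N, time in s.
With the tool pointing down it reaches from about 0.4 to 0.825 m from the base axis. Payload 7 kg.
Tool frame: the origin (TCP) lies at the very end of the fingers, on their centre line; the grasp point (between the pads) lies 19 mm behind it; z points along the fingers, x is the direction in which the jaws open and shut, and the axes are right-handed (so a half turn about z gives the same grasp; the last joint's range is limited). The gripper opens to 88 mm and grips with 3 to 60 N. Pads are 19 mm wide; open, the fingers measure 130 mm over their backs; the gripper's body (78 mm by 193 mm) begins 47 mm behind the grasp point.
Start: joints at [1.584, 0.359, 0.012, 0, -1.224, -0.288], TCP at [0.183, 0.65, 0.192] pointing down, gripper open.
Joint ranges: [-3.07, 3.07], [-1.43, 2.12], [-1.02, 1.25], [-3.03, 1.67], [-3.05, -0], [-3.03, 3.03]. Speed limits (rad/s): [2.39, 2.39, 3.01, 3.14, 3.14, 3.14].

## Interface

Orientations are given as [roll, pitch, yaw] about the fixed x, y, z axes, in that order (R = Rz(yaw) Ry(pitch) Rx(roll)).
In Python, from station import telemetry, grab_frame, arm, regions_of, pinpoint gives the robot as it stands. The module is installed in compiled form; this text tells all that it offers.
- The arm moves only by the shell command python3 -m inch 'ROWS' [FORCE]. ROWS is text: rows parted by semicolons, each of 7 numbers parted by spaces: the opening, from 0 (shut) to 1 (fully open), then the shift along the world's x, y, z in cm, then the turn, a rotation vector about the world's x, y, z in degrees. A call has 1 to 12 rows; each row is the pose to reach, as a shift and turn from the pose measured when the call began; what a row does not reach only later rows make up. A row lasts 1/8 s, in which the tool goes at most 62.5 mm and 10.7 degrees, less where a joint would pass 70% of its speed; a pose out of reach is approached as far as the arm can. A call with a gripper value outside its range is refused whole. The fingers move at their own pace and stop on an object; FORCE is the grip in N (left out, the last holds). Time passes only in rows, so rows that repeat a pose let the fingers close. It gives the time, the measured TCP pose, the force and the opening at its end, in the units of the state.
- telemetry.get_state(): the state, without advancing time (a new reading comes with each control period).
- grab_frame(name): name is "scene" or "top" or "wrist"; returns a dict with "pixels" (384x512x3 uint8, red, green, blue), "fx", "fy", "cx", "cy" (pixels), "R" (3x3) and "t" (3): a world point X has camera coordinates R X + t. Camera axes: x right, y down, z forward; pixel columns grow to the right and rows downward; lengths in m; the calibration is good to about 2 mm. A picture is of the moment at which its call begins. There is no depth.
- arm.job_done(): hands the job in, once; it reports no verdict.
Trained networks look in the newest picture that a camera, given by its name, has taken for a name from the list of things; names that differ only in an ending like _2 or _b are one class to them, and where a whole thing is asked for, a point or a joint stands for the part that bears it (a point fixed in the world has none). Each returns a list of dicts, best first, with "p" (0 to 1); they miss things now and then, are a little off and sometimes report something else, mostly with a low value. They report only what shows in the picture. A call takes as long as a camera call.
- regions_of(camera, name): "pixels" (384x512 bool, what is visible of it) and "bbox" ([left, top, right, bottom] in pixels, round what is visible of it).
- pinpoint(camera, name): "location" ([column, row] in pixels: a listed point, or the origin of a listed thing).
The state is a dict: "t": time; "q": joint angles; "qd": joint speeds; "joint_efforts": joint torques, N m; "eef_pos": TCP position; "ee_rot": TCP orientation; "force": force on the tool from outside, world axes, zero at the start; "moment": the same for the moment, N m; "width": finger opening in m.
Only numpy, scipy, OpenCV 4.12 (cv2) and the standard library are available. Lean on these libraries where they do the work, as an engineer would, in place of code of your own. Each camera call takes 0.05 s, during which the arm holds its last target. There are 200 camera calls.

## Task

Fit the flow-cell cartridge to its dock: swing the red-knobbed cam lever back to its open stop, push the cartridge gently along its rails until it meets the sprung port plate with its pin in the mouth of the hook, then swing the lever the full half turn to its closed stop, so that the hook draws the cartridge in tight. Do not disturb the things round the dock.

Things in the scene. Friction and masses are not known exactly. Their poses are not given: they have to be found in the camera images.
- dock: Blue bench dock, 124 mm wide, fixed to the table. Origin: on the table top, right under the cam's upright axis; its +x is the way the cartridge is pushed home, +y to the left of that, z up. In its frame: housing x -38 to 46 mm, top at z 30 mm; aluminium slideway x -180 to -38 mm, top at z 6 mm, between two lipped steel rails, 83 mm apart, tops at z 19 mm.
- cam_lever (a joint): Turn of the cam lever, rad. 0: open stop, lever along dock +y, over a yellow dot. 3.14: closed stop, lever along dock -y, over a green dot. It grows clockwise from above, by way of dock +x, and stays where it is left. About 2 N at the knob turns it, up to 7 N while the hook draws. The pin can enter the hook only below about 0.3 rad; else the hook's back bars it.
- lever_knob (a point): Centre of the upright red knob on the end of the black cam lever: 16 mm in diameter, z 63 to 90 mm, 58 mm from the cam axis (this point 76 mm above the table). The lever below it is 13 mm wide, z 58 to 65 mm, and its end is 66 mm from the axis. It may be pushed from either side; under it the space is free down to the housing, but for the hook within 36 mm of the axis (z 41 to 51 mm).
- port_plate (a joint): Travel of the sprung port plate, m: 0 free, about 4 mm when the cartridge is drawn tight; hard stop at 6.5 mm. An upright plate 78 mm wide, z 8 to 56 mm, in front of the housing; free, its face is at dock x -52.5 mm. Its spring (1800 N/m, 2 N at the start) pushes the cartridge back out until the hook holds it.
- cartridge: White and grey cartridge, 60 x 80 x 50 mm (x, y, z), about 0.35 kg, free to slide between the rails, whose lips hold its feet down; 1.5 mm play. Origin: centre of its underside; its x, y, z run with the dock's. It meets the free port plate at dock x -82.5 mm and is tight at about x -78.5 mm. At +x a steel tongue 16 mm wide carries the pin.
- push_pad (a point): Middle of the black round pad, 26 mm across, on the cartridge's outer end face (31 mm to -x of its middle, 24 mm over its underside): the place to push towards dock +x.
- hook_pin (a point): The upright steel pin, 8 mm in diameter, on the cartridge's tongue, 62 mm to +x of the cartridge's middle (this point 40 mm over its underside; top at 45.5 mm). It sits 20.5 mm from the cam axis when the cartridge meets the plate, 16.5 mm when tight.
- bottle_small: Bystander: small white bottle with red cap, 34 x 35 x 62 mm, loose; origin at the centre of its underside.
- waste_cup: Bystander: pale grey cup, 67 mm wide, 78 mm high, loose; origin at the centre of its underside.
- pipette_b: Bystander: blue pipette, 53 x 290 x 27 mm, lying loose along its own y; origin at the centre of its underside.
- mouse: Bystander: black computer mouse, 106 x 61 x 36 mm, loose; origin at the centre of its underside.
- marker_b: Bystander: white marker pen with red cap, 17 x 135 x 16 mm, lying loose along its own y; origin at the centre of its underside.

How it is judged:
By the outcome, as a careful person would: the job done as asked, in the order asked, and still so for the second after the job is handed in, with the robot touching nothing.
It also fails if it takes over 72 s, if anything falls off the work surface, if the arm or the gripper's body presses on something with over 40 N, if the wrist force passes 120 N, or if a joint passes its speed limit or range.

## Working session

There is one attempt and no reset: what is moved stays moved. The work goes in short steps, Python scripts to look and compute and a shell command to move; the robot and the scene stay as the last step left them, time stands still between calls to the robot, and variables do not carry over. Pictures are saved under pics/ and viewed, about 8 in all and at most 12, crops included, and the job is handed in when it is done.

```bash
mkdir -p pics; cat > h.py <<'E'
from station import telemetry, grab_frame, arm, regions_of, pinpoint
import numpy as np, cv2
def save(f,n): cv2.imwrite('pics/'+n,f['pixels'][:,:,::-1])
def ray(f,uv):
    R=np.array(f['R']);t=np.array(f['t'])
    d=R.T@np.array([(uv[0]-f['cx'])/f['fx'],(uv[1]-f['cy'])/f['fy'],1.]);return -R.T@t,d
def atz(f,uv,z):
    o,d=ray(f,uv);return o+d*(z-o[2])/d[2]
def proj(f,X):
    c=np.array(f['R'])@np.array(X)+np.array(f['t']);return np.array([f['fx']*c[0]/c[2]+f['cx'],f['fy']*c[1]/c[2]+f['cy']])
E
python3 - <<'E'
from h import *
s=telemetry.get_state();print(s)
fs={}
for c in ['scene','top']:
    f=grab_frame(c);fs[c]=f;save(f,c+'0.png')
    print(c,f['fx'],-np.array(f['R']).T@np.array(f['t']))
    for n,z in dict(dock=0,lever_knob=.076,cartridge=.006,push_pad=.030,hook_pin=.046,bottle_small=0,waste_cup=0,pipette_b=0,mouse=0,marker_b=0).items():
        for r in pinpoint(c,n)[:2]: print(n,round(r['p'],2),np.round(r['location'],1),np.round(atz(f,r['location'],z),4))
cv2.imwrite('pics/both.png',np.hstack([cv2.resize(fs[c]['pixels'][:,:,::-1],(400,300)) for c in fs]))
E
```

```text
{'t': 0.0, 'q': array([ 1.58407156e+00,  3.59401850e-01,  1.10711241e-02, -3.48967154e-04,
       -1.22409621e+00, -2.88086044e-01]), 'qd': array([-0.00191532,  0.00119249,  0.00086077,  0.00111251, -0.00146106,
        0.00051008]), 'joint_efforts': array([ 6.21360687e-04, -5.82716238e+01,  2.93050647e+01,  6.99710146e+00,
        7.03025493e-03, -1.55522353e-04]), 'eef_pos': array([0.1830636 , 0.64914177, 0.19151861]), 'ee_rot': array([-3.14144386e+00, -1.65661871e-03, -1.84572610e+00]), 'force': array([0.36139108, 0.03727933, 0.23114013]), 'moment': array([ 0.01445156, -0.01341121, -0.01990702]), 'width': 0.08699647615260209}
scene 347.7170707209463 [-0.06487416  0.35688651  0.61759048]
dock 0.62 [199.8 231.3] [0.5545 0.1229 0.    ]
lever_knob 0.8 [181.1 198.9] [0.6104 0.1405 0.076 ]
push_pad 0.56 [246.8 193.5] [ 0.5923 -0.0424  0.03  ]
hook_pin 0.64 [222.5 207.3] [0.5581 0.0521 0.046 ]
waste_cup 0.62 [290.1 151.3] [ 0.7506 -0.3165  0.    ]
waste_cup 0.43 [242.3 209.6] [ 0.5702 -0.0139  0.    ]
mouse 0.59 [134.4 275.8] [0.5022 0.3094 0.    ]
marker_b 0.94 [153.  311.5] [0.3921 0.3052 0.    ]
top 422.30789160694997 [ 0.39680253 -0.03798468  1.35984199]
dock 0.97 [212.8 181.4] [0.5678 0.1183 0.    ]
lever_knob 0.71 [204.1 162.4] [0.6177 0.1365 0.076 ]
cartridge 0.79 [255.  175.7] [ 0.5837 -0.0192  0.006 ]
push_pad 0.72 [266.4 175.8] [ 0.5796 -0.0557  0.03  ]
push_pad 0.46 [235.7 177.4] [0.5758 0.0419 0.03  ]
hook_pin 0.77 [236.4 179.7] [0.5663 0.0388 0.046 ]
bottle_small 0.52 [328.3 150.9] [ 0.6627 -0.259   0.    ]
waste_cup 0.78 [338.5 126.1] [ 0.7449 -0.295   0.    ]
waste_cup 0.36 [264.6 176.9] [ 0.5802 -0.0502  0.    ]
pipette_b 0.62 [359.7 242. ] [ 0.3675 -0.3489  0.    ]
mouse 0.78 [155.5 201.8] [0.5037 0.3047 0.    ]
marker_b 0.66 [152.5 235.3] [0.3958 0.3127 0.    ]
```

```bash
python3 - <<'E'
import cv2,numpy as np
a=cv2.imread('pics/scene0.png')[120:345,90:390];b=cv2.imread('pics/top0.png')[90:270,130:370]
cv2.imwrite('pics/c0.png',np.vstack([cv2.resize(a,(400,300)),cv2.resize(b,(400,300))]))
cv2.imwrite('pics/c1.png',cv2.resize(b,(800,600),interpolation=cv2.INTER_CUBIC))
E
```

```text
(no output)
```

View pics/c1.png

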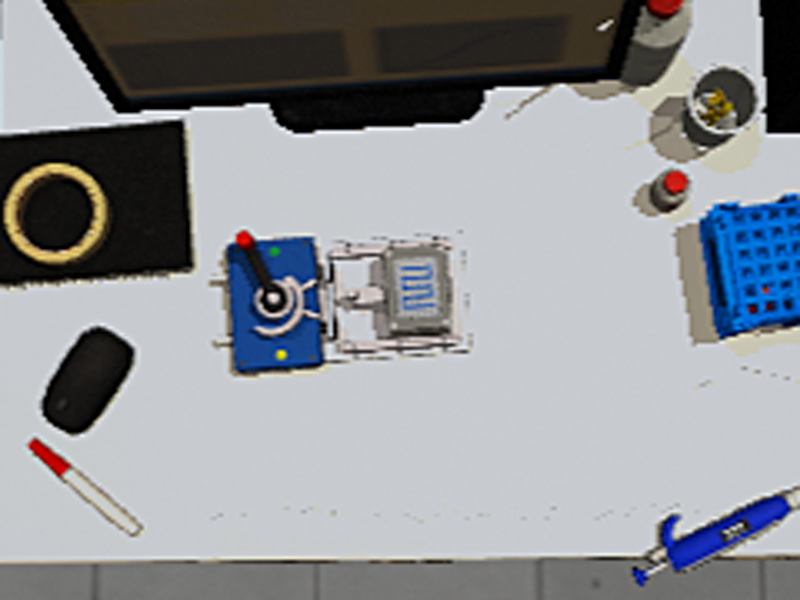

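View pics/scene0.png

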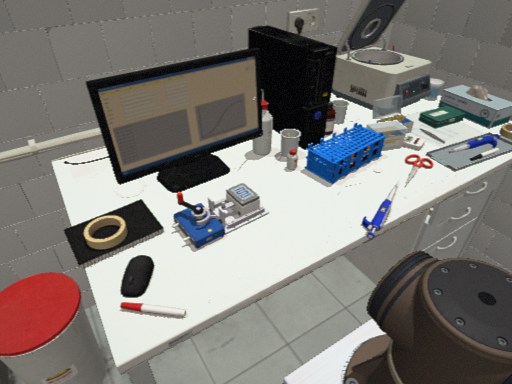

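The pictures agree. The scene view shows the dock at about (200,225) with the monitor behind it. In the top crop the knob is at (244,238), the yellow dot at (281,354), the green dot at (275,252) and the cartridge at (415,290). So dock +x points roughly along world +y, the lever is nearly closed, and open is towards the robot. Next I'll move closer for a wrist view.

```bash
python3 -m inch '0.3 4 -6 2 0 0 -10; 0.3 8 -12 4 0 0 -20; 0.3 12 -18 6 0 0 -30; 0.3 16 -24 8 0 0 -40; 0.3 20 -30 8 0 0 -50; 0.3 23 -36 8 0 0 -60; 0.3 26 -42 8 0 0 -70; 0.3 28 -48 8 0 0 -80; 0.3 30 -52 8 0 0 -90; 0.3 32 -55 8 0 0 -100; 0.3 33 -57 8 0 0 -110; 0.3 33 -57 8 0 0 -120'
python3 -m inch '0.3 0 0 0 0 0 -10; 0.3 0 0 0 0 0 -20;0.3 0 0 0 0 0 -20'
python3 - <<'E'
from h import *
f=grab_frame('wrist');save(f,'w1.png')
print(-np.array(f['R']).T@np.array(f['t']),np.array(f['R']))
for n,z in dict(dock=0,lever_knob=.076,cartridge=.006,push_pad=.030,hook_pin=.046).items():
    for r in pinpoint('wrist',n)[:2]: print(n,round(r['p'],2),np.round(r['location'],1),np.round(atz(f,r['location'],z),4))
E
```

```text
t: 2.6
eef_pos: [0.514, 0.0769, 0.2723]
ee_rot: [-3.141, 0.0, 2.333]
force: [-1.1, 0.3, 0.1]
width: 0.0263
t: 2.98
eef_pos: [0.514, 0.0768, 0.2724]
ee_rot: [-3.141, 0.0, 1.985]
force: [0.3, -0.1, 1.1]
width: 0.0265
[0.45437859 0.05145931 0.46511591] [[-4.02754152e-01  9.15308102e-01  4.13881940e-04]
 [ 8.86962774e-01  3.90169893e-01  2.47112305e-01]
 [ 2.26022411e-01  9.98926046e-02 -9.68986758e-01]]
dock 0.65 [267.7 200.3] [0.5665 0.1206 0.    ]
cartridge 0.97 [190.8 179.9] [ 0.5852 -0.0171  0.006 ]
push_pad 0.78 [169.1 173.7] [ 0.5829 -0.0494  0.03  ]
hook_pin 0.77 [224.1 192.2] [0.5712 0.0445 0.046 ]
```

View pics/w1.png

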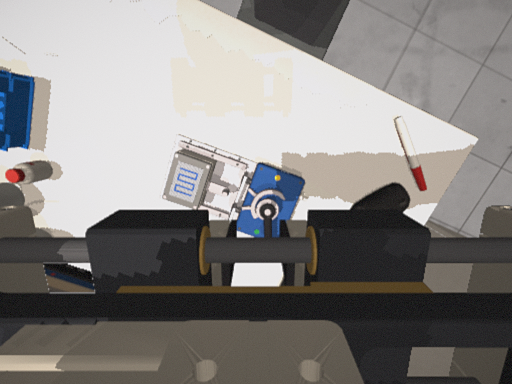

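The wrist view shows the dock from above: yellow dot near (277,178), green near (257,232), cam at (267,210). The knob is hidden under the gripper, and the body's long axis lies along the jaw. I'll refine the dock pose from the coloured dots.

```bash
python3 - <<'E'
from h import *
def blob(f,lo,hi,box):
    hsv=cv2.cvtColor(f['pixels'],cv2.COLOR_RGB2HSV);m=cv2.inRange(hsv,lo,hi);k=np.zeros_like(m);l,t,r,b=box;k[t:b,l:r]=m[t:b,l:r]
    ys,xs=np.nonzero(k);return (xs.mean(),ys.mean(),len(xs)) if len(xs) else None
cv=cv2.imread('pics/top0.png')[:,:,::-1].copy(); ft=grab_frame('top'); ft2=dict(ft,pixels=cv)
fw=grab_frame('wrist')
for nm,f,box in(('top',ft2,(190,155,230,205)),('wrist',fw,(240,160,310,250))):
    P={}
    for c,lo,hi in(('y',(22,120,120),(35,255,255)),('g',(45,120,80),(80,255,255))):
        b=blob(f,lo,hi,box);print(nm,c,b)
        if b: P[c]=atz(f,b,.030);print(P[c])
    if len(P)==2:
        d=P['g']-P['y'];print('mid',(P['g']+P['y'])/2,'len',np.linalg.norm(d),'closeddir deg',np.degrees(np.arctan2(d[1],d[0])))
b=blob(ft2,(0,150,100),(8,255,255),(190,150,220,180));print('knob',b,atz(ft2,b,.088),atz(ft2,b,.076))
E
```

```text
top y (np.float64(213.83333333333334), np.float64(195.83333333333334), 6)
[0.51787262 0.11163007 0.03      ]
top g (np.float64(212.0), np.float64(165.0), 5)
[0.61683391 0.11744511 0.03      ]
mid [0.56735327 0.11453759 0.03      ] len 0.09913198398082107 closeddir deg 3.3628767823568655
wrist y (np.float64(276.75), np.float64(177.4375), 16)
[0.51783957 0.11390148 0.03      ]
wrist g (np.float64(256.1111111111111), np.float64(231.27777777777777), 18)
[0.61767158 0.12086382 0.03      ]
mid [0.56775558 0.11738265 0.03      ] len 0.1000744968988636 closeddir deg 3.989379553266522
knob (np.float64(202.8235294117647), np.float64(161.1764705882353), 17) [0.61949855 0.13881532 0.088     ] [0.62159972 0.14048345 0.076     ]
```

```bash
python3 -m inch '0.4 3 2 0 0 0 -7; 0.4 6 4 0 0 0 -14; 0.4 9 6.2 -2 0 0 -14; 0.4 10.6 6.2 -5 0 0 -14; 0.4 10.6 6.2 -9 0 0 -14; 0.4 10.6 6.2 -13 0 0 -14; 0.4 10.6 6.2 -16 0 0 -14; 0.4 10.6 6.2 -18 0 0 -14; 0.4 10.6 6.2 -18 0 0 -14'
python3 - <<'E'
from h import *
f=grab_frame('scene');cv2.imwrite('pics/s2.png',cv2.resize(f['pixels'][150:260,120:280,::-1],(800,550),interpolation=cv2.INTER_CUBIC))
print([(r['p'],atz(f,r['location'],.076)) for r in pinpoint('scene','lever_knob')[:2]], proj(f,telemetry.get_state()['eef_pos']))
E
```

```text
t: 4.5
eef_pos: [0.6189, 0.1385, 0.0906]
ee_rot: [-3.138, 0.001, 1.741]
force: [0.5, 1.0, 0.4]
width: 0.0349
[(0.9, array([0.61168923, 0.14027389, 0.076     ]))] [179.19652869 191.29717387]
```

View pics/s2.png

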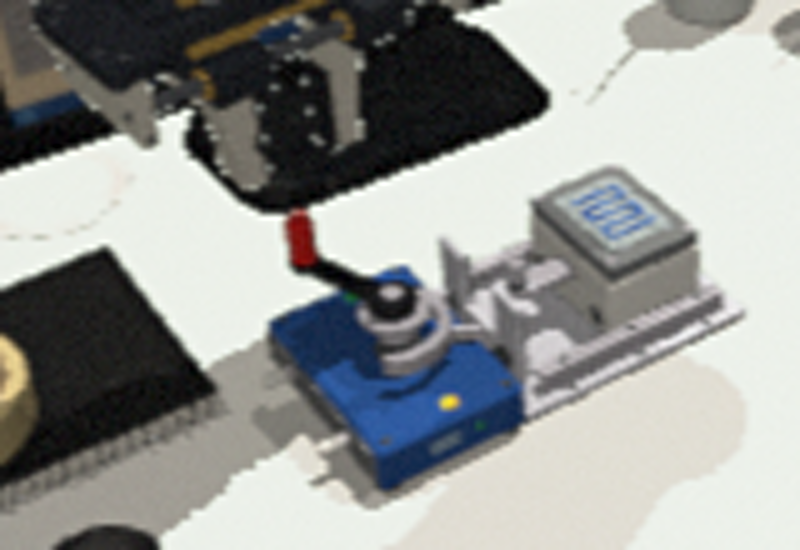

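```bash
python3 - <<'E'
import cv2,numpy as np
a=cv2.imread('pics/s2.png')[0:350,100:600].astype(float)/255
cv2.imwrite('pics/s2b.png',(255*np.clip(a,0,1)**.35).astype(np.uint8))
E
```

```text
(no output)
```

View pics/s2b.png

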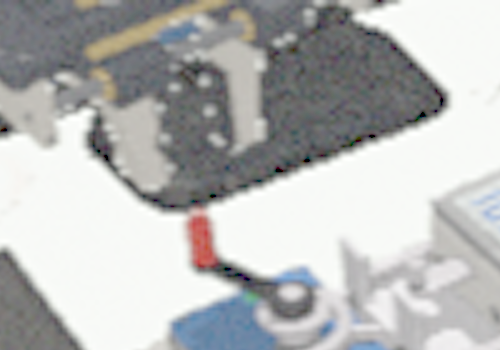

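```bash
python3 -m inch '0.4 0 0 -1 0 0 0; 0.4 0 0 -2 0 0 0; 0.4 0 0 -2 0 0 0'
python3 - <<'E'
from h import *
f=grab_frame('scene');a=cv2.resize(f['pixels'][160:240,140:240,::-1],(600,480),interpolation=cv2.INTER_CUBIC)
p=(proj(f,telemetry.get_state()['eef_pos'])-[140,160])*6
cv2.drawMarker(a,tuple(int(v) for v in p),(255,0,255),0,20)
cv2.imwrite('pics/s3.png',(255*(a/255.)**.5).astype(np.uint8));print(p)
E
```

```text
t: 4.97
eef_pos: [0.6198, 0.1388, 0.072]
ee_rot: [-3.14, 0.001, 1.742]
force: [0.8, 0.1, -0.7]
width: 0.0351
[241.97949953 226.4204526 ]
```

View pics/s3.png

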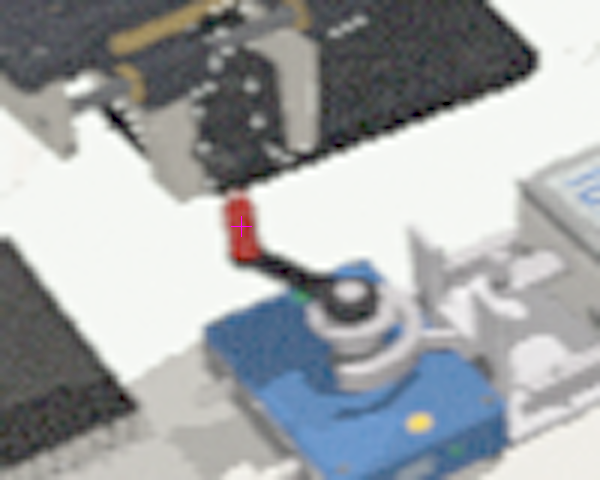

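```bash
python3 - <<'E'
from h import *
f=grab_frame('scene')
for z in(.072,.09,.1):
    a=atz(f,(170.8,192.5),z);b=atz(f,(190.8,185),z);print(z,a,b,(a+b)/2,np.linalg.norm(a-b))
s=telemetry.get_state();y=s['ee_rot'][2];c=s['eef_pos'];d=np.array([np.cos(y),np.sin(y),0]);n=np.array([-d[1],d[0],0])
for k in(-.0385,-.0175,.0175,.0385):print(k,proj(f,c+k*d),proj(f,c+k*d+n*.0095),proj(f,c+k*d-n*.0095))
f=grab_frame('top');save(f,'t3.png')
cv2.imwrite('pics/t3c.png',cv2.resize(f['pixels'][110:220,150:300,::-1],(750,550),interpolation=cv2.INTER_CUBIC))
print(proj(f,c))
E
```

```text
0.072 [0.6548305  0.15096544 0.072     ] [0.65741436 0.09307244 0.072     ] [0.65612243 0.12201894 0.072     ] 0.05795064018425397
0.09 [0.63108616 0.15775915 0.09      ] [0.63358477 0.10177613 0.09      ] [0.63233547 0.12976764 0.09      ] 0.056038745536809334
0.1 [0.61789486 0.16153343 0.1       ] [0.62034612 0.10661152 0.1       ] [0.61912049 0.13407247 0.1       ] 0.05497658184378453
-0.0385 [192.77897073 191.48092623] [194.86681506 193.11966391] [190.71723482 189.86268092]
-0.0175 [186.0032233  194.78146323] [188.07344411 196.4616141 ] [183.9592065  193.12257903]
0.0175 [174.33269726 200.46629778] [176.37008554 202.21899754] [172.32163288 198.73624363]
0.0385 [167.09326414 203.99270091] [169.10870968 205.79117939] [165.10418749 202.21775266]
[203.42011422 161.70184091]
```

View pics/t3c.png

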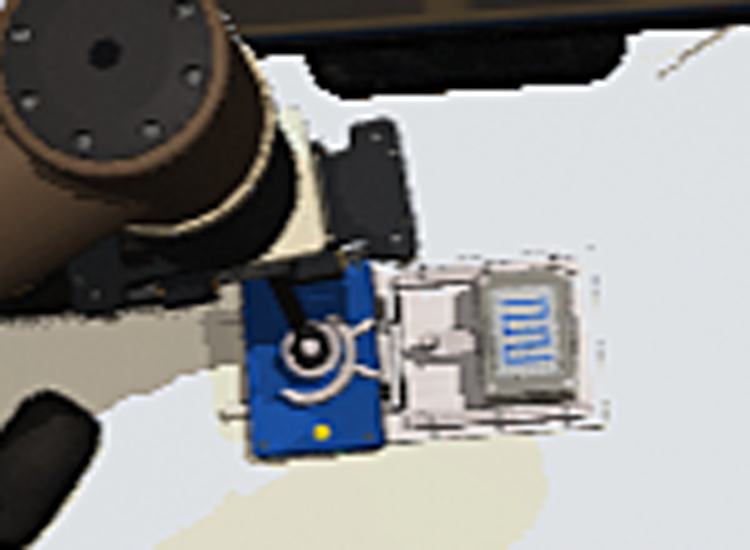

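The marker shows the TCP projecting onto the knob centre at (242,226), but the visible finger ends sit higher, at about (185,195) and (305,150). The space below is free, so I'll lower further astride the lever and feel for the knob with a light closing.

```bash
python3 -m inch '0.4 0 0 -0.6 0 0 5; 0.4 0 0 -1.2 0 0 8; 0.4 0 0 -1.8 0 0 8; 0.4 0 0 -1.8 0 0 8; 0.3 0 0 -1.8 0 0 8; 0.1 0 0 -1.8 0 0 8;  0.1 0 0 -1.8 0 0 8; 0.1 0 0 -1.8 0 0 8' 4
python3 - <<'E'
from h import *
f=grab_frame('scene');a=cv2.resize(f['pixels'][160:240,140:240,::-1],(600,480),interpolation=cv2.INTER_CUBIC)
p=(proj(f,telemetry.get_state()['eef_pos'])-[140,160])*6
cv2.drawMarker(a,tuple(int(v) for v in p),(255,0,255),0,20)
cv2.imwrite('pics/s4.png',(255*(a/255.)**.5).astype(np.uint8));print(p)
E
```

```text
t: 6.12
eef_pos: [0.621, 0.1395, 0.0555]
ee_rot: [3.14, 0.0, 1.882]
force: [-0.6, 0.5, 3.7]
width: 0.0097
[245.01269481 256.68593032]
```

View pics/s4.png

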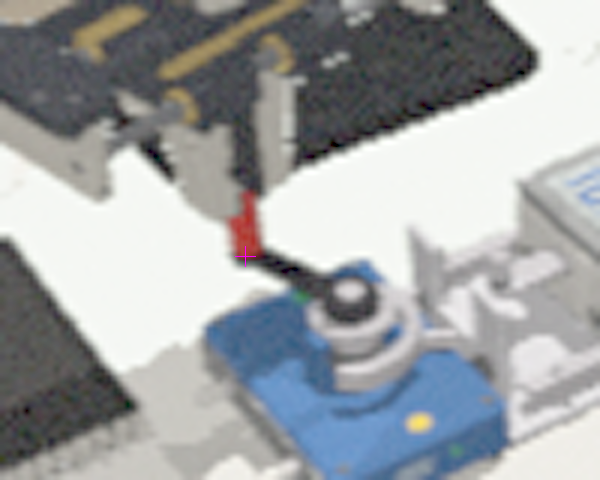

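The width is only 9.7 mm with 3.7 N upward. In the picture the knob (245,225) shows between finger ends at about (235,218) and (275,195). So the fingers seem to be resting on the knob's top, with their real ends about 30 mm higher than the reported TCP. I'll reopen, go lower and feel again; nominal z stays above the housing.

```bash
python3 -m inch '0.1 0 0 1.2 0 0 0; 0.4 0 0 2.0 0 0 0; 0.4 0 0 2.0 0 0 0; 0.4 0 0 1 0 0 0; 0.4 0 0 0 0 0 0; 0.4 0 0 -0.8 0 0 0; 0.4 0 0 -1.6 0 0 0; 0.4 0 0 -1.6 0 0 0; 0.2 0 0 -1.6 0 0 0; 0.08 0 0 -1.6 0 0 0; 0.08 0 0 -1.6 0 0 0; 0.08 0 0 -1.6 0 0 0' 4
```

```text
t: 7.68
eef_pos: [0.6213, 0.1397, 0.0401]
ee_rot: [3.139, 0.0, 1.882]
force: [0.1, 1.2, 1.9]
width: 0.0157
```

```bash
python3 - <<'E'
import numpy as np
c=np.array([.5672,.1175]);p=np.array([.6213,.1397]);f0=np.arctan2(*(p-c)[::-1]);r=.058
print(np.degrees(f0),np.hypot(*(p-c)))
for k in range(1,18):
    f=f0+np.radians(10*k);print(k*10,np.round(100*(c+r*np.array([np.cos(f),np.sin(f)])-p),1))
E
```

```text
22.310853611103145 0.058477773555428665
10 [-0.5  0.9]
20 [-1.1  1.7]
30 [-1.9  2.4]
40 [-2.7  2.9]
50 [-3.6  3.3]
60 [-4.6  3.5]
70 [-5.6  3.6]
80 [-6.6  3.4]
90 [-7.6  3.1]
100 [-8.5  2.7]
110 [-9.3  2.1]
120 [-10.    1.3]
130 [-10.5   0.5]
140 [-10.9  -0.5]
150 [-11.2  -1.4]
160 [-11.2  -2.5]
170 [-11.1  -3.5]
```

```bash
python3 -m inch '0.23 0 0 0 0 0 0; 0.23 -0.5 0.9 0 0 0 10; 0.23 -1.1 1.7 0 0 0 20; 0.23 -1.9 2.4 0 0 0 30; 0.23 -2.7 2.9 0 0 0 40; 0.23 -3.6 3.3 0 0 0 50; 0.23 -4.6 3.5 0 0 0 60; 0.23 -5.6 3.6 0 0 0 70; 0.23 -6.6 3.4 0 0 0 80; 0.23 -7.6 3.1 0 0 0 90; 0.23 -7.6 3.1 0 0 0 90' 30
```

```text
t: 9.05
eef_pos: [0.5451, 0.1706, 0.0403]
ee_rot: [3.139, 0.0, -2.832]
force: [0.1, -0.1, 0.2]
width: 0.0203
```

```bash
python3 -m inch '0.23 -0.9 -0.4 0 0 0 10; 0.23 -1.7 -1.0 0 0 0 20; 0.23 -2.4 -1.8 0 0 0 30; 0.23 -2.9 -2.6 0 0 0 40; 0.23 -3.3 -3.6 0 0 0 50; 0.23 -3.6 -4.5 0 0 0 60; 0.23 -3.65 -5.1 0 0 0 66; 0.23 -3.65 -5.4 0 0 0 66;  0.23 -3.65 -5.6 0 0 0 66; 0.23 -3.65 -5.6 0 0 0 66'
python3 -c "
from h import *
f=grab_frame('top');save(f,'t5.png')
for n,z in dict(lever_knob=.076,cartridge=.006,push_pad=.030,hook_pin=.046).items():
    for r in pinpoint('top',n)[:1]: print(n,r['p'],np.round(atz(f,r['location'],z),4))
"
```

```text
t: 10.3
eef_pos: [0.5086, 0.1145, 0.0403]
ee_rot: [3.139, 0.0, -1.682]
force: [-1.1, 0.6, 0.9]
width: 0.0196
cartridge 0.82 [ 0.5699 -0.0249  0.006 ]
push_pad 0.62 [ 0.579  -0.0522  0.03  ]
```

```bash
python3 -m inch '0.23 0 -0.3 0 0 0 0; 0.23 0.05 -0.5 0 0 0 0; 0.23 0.05 -0.5 0 0 0 0'; python3 -m inch '0.23 0 -0.2 0 0 0 0; 0.23 0.05 -0.3 0 0 0 0; 0.23 0.05 -0.3 0 0 0 0'
```

```text
t: 10.92
eef_pos: [0.5089, 0.1099, 0.0402]
ee_rot: [3.139, 0.001, -1.681]
force: [-2.4, 4.0, 0.6]
width: 0.0201
t: 11.3
eef_pos: [0.5091, 0.1095, 0.0402]
ee_rot: [3.139, 0.005, -1.681]
force: [-7.7, 15.3, 2.1]
width: 0.0204
```

```bash
python3 -m inch '0.23 0 0.25 0 0 0 0; 0.5 0 0.25 0 0 0 0; 0.5 0 0.25 0 0 0 0; 0.5 0 0.25 2 0 0 0; 0.5 0 0.25 6 0 0 0; 0.4 0 0.2 9 0 0 -5; 0.2 1 -3 9 0 0 -15; 0 3 -7 9 0 0 -25; 0 5 -12 9 0 0 -35; 0 7 -16 9 0 0 -45; 0 7.9 -20 9 0 0 -55; 0 7.9 -20 9 0 0 -65' 20
python3 -m inch '0 0 0 0 0 0 -7; 0 0 0 0 0 0 -13; 0 0 0 0 0 0 -13'
python3 - <<'E'
from h import *
for cam in('top','scene'):
    f=grab_frame(cam);save(f,cam+'6.png')
    for n,z in dict(dock=0,lever_knob=.076,cartridge=.006,push_pad=.030,hook_pin=.046).items():
        for r in pinpoint(cam,n)[:1]: print(n,round(r['p'],2),np.round(atz(f,r['location'],z),4))
E
```

```text
t: 12.8
eef_pos: [0.5881, -0.0937, 0.1296]
ee_rot: [3.139, 0.003, -2.825]
force: [-0.6, -0.5, -0.4]
width: 0.0007
t: 13.18
eef_pos: [0.5878, -0.0942, 0.1294]
ee_rot: [3.14, 0.003, -3.052]
force: [0.8, 1.0, -0.3]
width: 0.0004
dock 0.61 [0.5639 0.1236 0.    ]
lever_knob 0.68 [0.4882 0.2854 0.076 ]
cartridge 0.72 [ 0.5767 -0.0285  0.006 ]
push_pad 0.89 [ 0.5871 -0.0451  0.03  ]
hook_pin 0.91 [0.573  0.0391 0.046 ]
dock 0.83 [0.5621 0.119  0.    ]
lever_knob 0.85 [0.5008 0.1154 0.076 ]
cartridge 0.93 [ 0.5662 -0.0189  0.006 ]
push_pad 0.74 [ 0.5749 -0.0336  0.03  ]
```

```bash
python3 -m inch '0 0 0 -4 0 0 0; 0 0 0 -8 0 0 0; 0 0 0 -10.5 0 0 0; 0 0 0 -12 0 0 0; 0 0 0 -12.6 0 0 0; 0 0 0 -12.6 0 0 0'
python3 - <<'E'
from h import *
f=grab_frame('scene');save(f,'s7.png')
a=cv2.resize(f['pixels'][140:250,150:310,::-1],(800,550),interpolation=cv2.INTER_CUBIC)
e=telemetry.get_state()['eef_pos']
for z,c in((0,(255,0,255)),(.03,(0,255,0))):
    p=(proj(f,e+[0,0,z])-[150,140])*5;print(p);cv2.drawMarker(a,tuple(int(v) for v in p),c,0,20)
cv2.imwrite('pics/s7c.png',a)
E
```

```text
t: 14.52
eef_pos: [0.5885, -0.0936, 0.0039]
ee_rot: [3.139, 0.004, -3.051]
force: [0.2, -0.6, -0.5]
width: 0.0007
[563.19707361 277.11703907]
[564.17326393 235.17650902]
```

View pics/s7c.png

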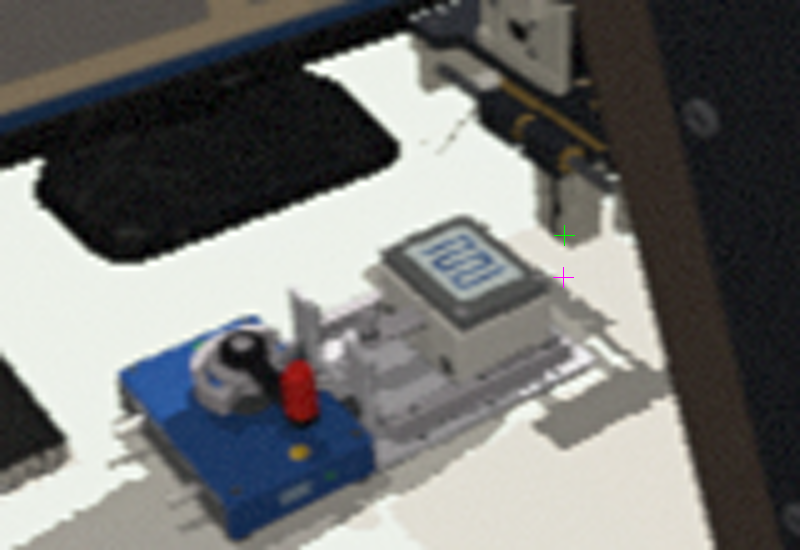

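The picture shows the lever over the yellow dot (knob at (298,392)) and the closed fingers behind the cartridge. Their ends are at about (570,245), matching the green marker at TCP + 30 mm, so real tip height is about 30 mm, level with the pad. Pushing gently in steps.

```bash
python3 -m inch '0 -0.1 1 -0.2 0 0 0; 0 -0.2 2 -0.3 0 0 0; 0 -0.25 2.5 -0.3 0 0 0; 0 -0.3 3 -0.3 0 0 0; 0 -0.35 3.5 -0.3 0 0 0; 0 -0.4 4 -0.3 0 0 0;0 -0.45 4.5 -0.3 0 0 0'
python3 -m inch '0 -0.05 0.5 0 0 0 0; 0 -0.1 1 0 0 0 0; 0 -0.15 1.5 0 0 0 0; 0 -0.2 2 0 0 0 0; 0 -0.22 2.2 0 0 0 0; 0 -0.22 2.2 0 0 0 0'
python3 - <<'E'
from h import *
f=grab_frame('top');save(f,'t8.png')
for n,z in dict(cartridge=.006,push_pad=.030,hook_pin=.046).items():
    for r in pinpoint('top',n)[:1]: print(n,round(r['p'],2),np.round(atz(f,r['location'],z),4))
E
```

```text
t: 15.45
eef_pos: [0.5843, -0.0485, 0.0014]
ee_rot: [3.14, 0.005, -3.051]
force: [-0.1, -3.3, 0.7]
width: 0.0005
t: 16.2
eef_pos: [0.5818, -0.0263, 0.0013]
ee_rot: [3.139, 0.004, -3.051]
force: [0.3, -0.7, 0.3]
width: 0.0007
cartridge 0.69 [0.5751 0.0171 0.006 ]
push_pad 0.47 [ 0.5709 -0.0131  0.03  ]
hook_pin 0.74 [0.5689 0.0857 0.046 ]
```

```bash
python3 -m inch '0 -0.03 0.3 0 0 0 0; 0 -0.06 0.6 0 0 0 0; 0 -0.08 0.8 0 0 0 0; 0 -0.1 1.0 0 0 0 0; 0 -0.1 1.0 0 0 0 0'
python3 -m inch '0 -0.01 0.1 0 0 0 0; 0 -0.02 0.2 0 0 0 0; 0 -0.03 0.3 0 0 0 0'
python3 -m inch '0 -0.01 0.1 0 0 0 0; 0 -0.02 0.2 0 0 0 0'
python3 - <<'E'
from h import *
f=grab_frame('top');save(f,'t9.png')
for n,z in dict(cartridge=.006,push_pad=.030,hook_pin=.046).items():
    for r in pinpoint('top',n)[:1]: print(n,round(r['p'],2),np.round(atz(f,r['location'],z),4))
E
```

```text
t: 17.02
eef_pos: [0.5806, -0.0163, 0.0012]
ee_rot: [3.139, 0.004, -3.051]
force: [1.7, -0.8, 0.6]
width: 0.0004
t: 17.4
eef_pos: [0.58, -0.0134, 0.0011]
ee_rot: [3.14, 0.003, -3.051]
force: [-0.5, -3.1, 1.2]
width: 0.0006
t: 17.65
eef_pos: [0.5797, -0.0114, 0.0012]
ee_rot: [3.14, 0.003, -3.052]
force: [0.4, -3.6, 1.8]
width: 0.0004
cartridge 0.51 [0.5695 0.0373 0.006 ]
push_pad 0.71 [ 0.5645 -0.0066  0.03  ]
hook_pin 0.45 [0.5576 0.0957 0.046 ]
```

```bash
python3 -m inch '0 -0.01 0.1 0 0 0 0; 0 -0.01 0.1 0 0 0 0;0 -0.01 0.1 0 0 0 0'
python3 -m inch '0 -0.01 0.1 0 0 0 0; 0 -0.01 0.1 0 0 0 0; 0 -0.01 0.1 0 0 0 0'
python3 -m inch '0 -0.01 0.1 0 0 0 0; 0 -0.01 0.1 0 0 0 0; 0 -0.01 0.1 0 0 0 0'
```

```text
t: 18.23
eef_pos: [0.5796, -0.0102, 0.0011]
ee_rot: [3.139, 0.003, -3.051]
force: [-0.2, -1.0, 1.2]
width: 0.0005
t: 18.6
eef_pos: [0.5795, -0.0091, 0.0011]
ee_rot: [3.139, 0.003, -3.051]
force: [-0.1, -1.5, 0.8]
width: 0.0005
t: 18.98
eef_pos: [0.5795, -0.0081, 0.0011]
ee_rot: [3.139, 0.003, -3.051]
force: [1.1, -1.5, 1.1]
width: 0.0
```

Not at the plate yet (1 to 1.5 N of friction only). Continuing.

```bash
for i in 1; do :; done; python3 -m inch '0 -0.01 0.1 0 0 0 0; 0 -0.02 0.2 0 0 0 0; 0 -0.02 0.2 0 0 0 0'
python3 -m inch '0 -0.01 0.1 0 0 0 0; 0 -0.01 0.1 0 0 0 0; 0 -0.01 0.1 0 0 0 0'
python3 -m inch '0 -0.01 0.1 0 0 0 0; 0 -0.01 0.1 0 0 0 0; 0 -0.01 0.1 0 0 0 0'
```

```text
t: 19.35
eef_pos: [0.579, -0.0064, 0.0011]
ee_rot: [3.14, 0.003, -3.051]
force: [-0.6, -4.5, 1.8]
width: 0.0005
t: 19.73
eef_pos: [0.579, -0.0057, 0.0011]
ee_rot: [3.14, 0.003, -3.052]
force: [1.2, -5.6, 1.1]
width: 0.0006
t: 20.1
eef_pos: [0.5789, -0.0052, 0.0012]
ee_rot: [3.14, 0.003, -3.052]
force: [1.2, -6.2, 0.6]
width: 0.0003
```

Met the plate: the force is now rising at the spring's rate, at the predicted place. Backing off and checking.

```bash
python3 -m inch '0 0.03 -0.3 0 0 0 0; 0 0.1 -1 0 0 0 0; 0 0.3 -3 0 0 0 0; 0 0.4 -4 2 0 0 0; 0 0.4 -4 8 0 0 0;  0 0.4 -5 11 0 0 0;  0 0.4 -5 11 0 0 0'
python3 - <<'E'
from h import *
a=[]
for cam,b in(('scene',(160,180,260,255)),('top',(180,145,280,220))):
    f=grab_frame(cam);save(f,cam+'10.png');l,t,r,bb=b
    a.append(cv2.resize(f['pixels'][t:bb,l:r,::-1],(400,300),interpolation=cv2.INTER_CUBIC))
    for n,z in dict(lever_knob=.076,cartridge=.006,push_pad=.030,hook_pin=.046).items():
        for r in pinpoint(cam,n)[:1]: print(n,round(r['p'],2),np.round(atz(f,r['location'],z),4),proj(f,np.r_[np.array([.5672,.1175])+{'cartridge':-.0825,'push_pad':-.1135,'hook_pin':-.0205}.get(n,0)*np.array([-.0993,.995]),z]),r['location'])
cv2.imwrite('pics/c10.png',np.hstack(a))
E
```

```text
t: 20.98
eef_pos: [0.5847, -0.0562, 0.1141]
ee_rot: [3.14, 0.008, -3.052]
force: [0.1, -0.1, -0.4]
width: 0.0007
lever_knob 0.52 [0.498 0.109 0.076] [196.7483493  204.98067217] [212.7, 219.6]
cartridge 0.92 [0.563  0.0286 0.006 ] [225.6357537  213.13995325] [230.1, 214.8]
push_pad 0.71 [0.5745 0.0065 0.03  ] [234.68372966 201.77271862] [234.8, 202.8]
hook_pin 0.61 [0.5603 0.1008 0.046 ] [204.84054659 210.96939313] [205.1, 213.4]
lever_knob 0.66 [0.5123 0.1093 0.076 ] [210.23764479 178.53233391] [212.9, 196.3]
cartridge 0.66 [0.5679 0.0441 0.006 ] [238.15617943 178.48046924] [235.5, 180.8]
push_pad 0.72 [0.5768 0.0021 0.03  ] [247.42598407 176.403936  ] [248.2, 176.9]
hook_pin 0.91 [0.5674 0.0945 0.046 ] [217.86383474 179.04007589] [218.7, 179.6]
```

View pics/c10.png

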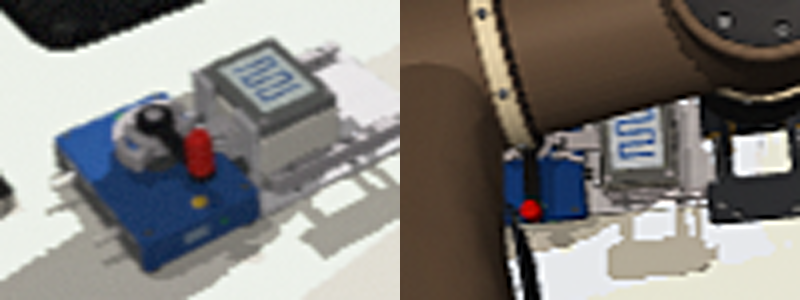

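The views show the cartridge against the plate, the pin where predicted and the lever still over the yellow dot. Back to the knob, open, then lower astride it.

```bash
python3 -m inch '0.4 -1 2 1 0 0 10; 0.4 -2 4 1 0 0 20; 0.4 -3 7 1 0 0 30; 0.4 -4.5 10 1 0 0 40; 0.4 -6 13 1 0 0 50; 0.4 -7 16 1 0 0 60; 0.4 -7.5 16.8 1 0 0 70; 0.4 -7.5 16.8 0 0 0 78; 0.4 -7.5 16.8 -2 0 0 78; 0.4 -7.5 16.8 -4 0 0 78; 0.4 -7.5 16.8 -4 0 0 78'
python3 -m inch '0.4 0 0 -1.2 0 0 0; 0.4 0 0 -2.4 0 0 0; 0.4 0 0 -3.4 0 0 0; 0.4 0 0 -3.4 0 0 0; 0.23 0 0 -3.4 0 0 0; 0.1 0 0 -3.4 0 0 0; 0.1 0 0 -3.4 0 0 0; 0.1 0 0 -3.4 0 0 0; 0.1 0 0 -3.4 0 0 0' 4
```

```text
t: 22.85
eef_pos: [0.5066, 0.1124, 0.0692]
ee_rot: [3.138, -0.0, -1.69]
force: [-0.4, 0.2, -0.2]
width: 0.035
t: 23.98
eef_pos: [0.5068, 0.1125, 0.0356]
ee_rot: [3.138, 0.0, -1.69]
force: [-0.3, -0.2, 3.2]
width: 0.0156
```

```bash
python3 - <<'E'
import numpy as np
c=np.array([.5672,.1175]);p=np.array([.5068,.1125])
for k in range(1,19):
    f=np.radians(184.9-10*k);print(-k*10,np.round(100*(c+.058*np.array([np.cos(f),np.sin(f)])-p),2))
E
```

```text
-10 [0.26 1.02]
-20 [0.44 2.01]
-30 [0.79 2.96]
-40 [1.29 3.84]
-50 [1.95 4.61]
-60 [2.72 5.26]
-70 [3.6  5.76]
-80 [4.55 6.1 ]
-90 [5.54 6.28]
-100 [6.56 6.28]
-110 [7.55 6.1 ]
-120 [8.5  5.75]
-130 [9.38 5.25]
-140 [10.15  4.59]
-150 [10.8   3.82]
-160 [11.3   2.94]
-170 [11.64  1.99]
-180 [11.82  1.  ]
```

```bash
python3 -m inch '0.23 0 0 0.4 0 0 0; 0.23 0.26 1 0.4 0 0 -10; 0.23 0.44 2 0.4 0 0 -20; 0.23 0.8 3 0.4 0 0 -30; 0.23 1.3 3.8 0.4 0 0 -40; 0.23 1.95 4.6 0.4 0 0 -50; 0.23 2.7 5.25 0.4 0 0 -60; 0.23 3.6 5.75 0.4 0 0 -70; 0.23 4.55 6.1 0.4 0 0 -80; 0.23 5.55 6.3 0.4 0 0 -90; 0.23 5.55 6.3 0.4 0 0 -90' 40
```

```text
t: 25.35
eef_pos: [0.5625, 0.1754, 0.0393]
ee_rot: [3.139, -0.0, 3.023]
force: [-0.6, -0.4, -1.2]
width: 0.0205
```

```bash
python3 -m inch '0.23 1 0 0 0 0 -10; 0.23 2 -0.2 0 0 0 -20; 0.23 2.9 -0.55 0 0 0 -30; 0.23 3.8 -1.05 0 0 0 -40; 0.23 4.6 -1.7 0 0 0 -50; 0.23 5.25 -2.5 0 0 0 -60; 0.23 5.75 -3.35 0 0 0 -70; 0.23 6.05 -4.3 0 0 0 -78; 0.23 6.2 -4.9 0 0 0 -84; 0.23 6.2 -4.9 0 0 0 -84'
python3 -m inch '0.23 0 -0.2 0 0 0 0; 0.23 0 -0.4 0 0 0 0;0.23 0 -0.4 0 0 0 0'
```

```text
t: 26.6
eef_pos: [0.6247, 0.1266, 0.0396]
ee_rot: [3.138, -0.001, 1.561]
force: [0.6, 0.7, 0.3]
width: 0.0201
t: 26.98
eef_pos: [0.6252, 0.1229, 0.0399]
ee_rot: [3.137, -0.001, 1.563]
force: [3.5, 4.2, 0.4]
width: 0.0205
```

```bash
python3 -m inch '0.23 0 -0.15 0 0 0 0; 0.23 0 -0.25 0 0 0 0;0.23 0 -0.25 0 0 0 0'
python3 -m inch '0.23 0 -0.1 0 0 0 0; 0.23 0 -0.2 0 0 0 0;0.23 0 -0.2 0 0 0 0'
```

```text
t: 27.35
eef_pos: [0.6253, 0.1203, 0.0401]
ee_rot: [3.136, -0.001, 1.563]
force: [2.5, 4.2, 0.9]
width: 0.0201
t: 27.72
eef_pos: [0.6253, 0.1182, 0.0402]
ee_rot: [3.136, -0.001, 1.563]
force: [3.2, 3.4, -0.1]
width: 0.0202
```

Still turning freely at about 4 N, so I'll carry on to the stop.

```bash
python3 -m inch '0.23 0 -0.1 0 0 0 0; 0.23 0 -0.2 0 0 0 0;0.23 0 -0.2 0 0 0 0'
python3 -m inch '0.23 0 -0.1 0 0 0 0; 0.23 0 -0.2 0 0 0 0;0.23 0 -0.2 0 0 0 0'
```

```text
t: 28.1
eef_pos: [0.6255, 0.1172, 0.0402]
ee_rot: [3.136, -0.002, 1.563]
force: [1.4, 9.3, -1.2]
width: 0.02
t: 28.48
eef_pos: [0.6256, 0.1172, 0.0402]
ee_rot: [3.135, -0.005, 1.563]
force: [1.9, 12.4, -1.3]
width: 0.0203
```

The stop is hard at 12 N with no movement. The two stop positions are exactly opposite about an axis at y≈0.1155, with the dock tilted 3.8°, which agrees with the dots. Releasing and looking.

```bash
python3 -m inch '0.23 0 0.2 0 0 0 0; 0.4 0 0.2 0 0 0 0; 0.4 0 0.2 0 0 0 0; 0.4 0 0.2 2 0 0 0; 0.4 0 0.2 5 0 0 0; 0.4 -1 0.2 9 0 0 0; 0.4 -4 4 12 0 0 0; 0.4 -8 9 12 0 0 0; 0.4 -12 14 12 0 0 0; 0.4 -16 18 12 0 0 0; 0.4 -18 22 12 0 0 0; 0.4 -18 22 12 0 0 0'
python3 - <<'E'
from h import *
a=[]
for cam,b in(('scene',(150,170,270,260)),('top',(180,135,280,210))):
    f=grab_frame(cam);save(f,cam+'11.png');l,t,r,bb=b
    a.append(cv2.resize(f['pixels'][t:bb,l:r,::-1],(400,300),interpolation=cv2.INTER_CUBIC))
    for n,z in dict(dock=0,lever_knob=.076,cartridge=.006,push_pad=.030,hook_pin=.046,bottle_small=0,waste_cup=0,pipette_b=0,mouse=0,marker_b=0).items():
        for r in pinpoint(cam,n)[:1]: print(cam,n,round(r['p'],2),np.round(atz(f,r['location'],z),4))
cv2.imwrite('pics/c11.png',np.hstack(a))
E
```

```text
t: 29.98
eef_pos: [0.4442, 0.3389, 0.1602]
ee_rot: [3.135, -0.005, 1.566]
force: [0.4, -1.0, 0.1]
width: 0.0349
scene dock 0.59 [0.5507 0.132  0.    ]
scene lever_knob 0.62 [0.6156 0.1249 0.076 ]
scene cartridge 0.74 [0.5549 0.0444 0.006 ]
scene push_pad 0.6 [0.5818 0.0116 0.03  ]
scene hook_pin 0.62 [0.5521 0.107  0.046 ]
scene bottle_small 0.73 [ 0.674  -0.2588  0.    ]
scene waste_cup 0.91 [ 0.7363 -0.3003  0.    ]
scene pipette_b 0.6 [ 0.3623 -0.3292  0.    ]
scene mouse 0.97 [0.5063 0.302  0.    ]
scene marker_b 0.86 [0.3919 0.3053 0.    ]
top dock 0.93 [0.5582 0.1148 0.    ]
top lever_knob 0.6 [0.6316 0.1195 0.076 ]
top cartridge 0.96 [0.5682 0.0369 0.006 ]
top push_pad 0.91 [0.5785 0.0078 0.03  ]
top bottle_small 0.55 [ 0.6806 -0.2612  0.    ]
top waste_cup 0.84 [ 0.736  -0.3032  0.    ]
top pipette_b 0.88 [ 0.3738 -0.3416  0.    ]
top mouse 0.74 [0.4875 0.3106 0.    ]
top marker_b 0.66 [0.3897 0.3081 0.    ]
```

View pics/c11.png

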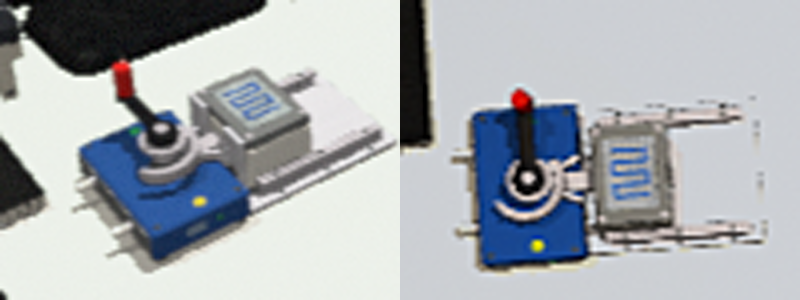

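```bash
python3 -c "
from h import *
arm.job_done();print(telemetry.get_state()['t'])"
```

```text
the job is handed in; nothing more can be done
the job is handed in; nothing more can be done
```

The flow-cell cartridge is fitted in its dock with the lever closed, and I handed the job in at about 30 s of the 72 s allowed. No verdict was reported.

- **What I did:** I swung the lever back to its open stop, which was firm at about 17 N. I then pushed the cartridge along its rails until it met the port plate, where the push rose to 6 N. Last, I swung the lever half a turn to its closed stop, which held at about 12 N with no movement, and moved the gripper clear.
- **Last checks:** The final pictures show the lever on the green-dot side and the cartridge up against the housing. The push pad reads about 5 mm further in than before the hook drew it, against about 4 mm expected. That reading comes from network detections a few millimetres uncertain, and I did not read the plate travel directly.
- **Bystanders:** The arm did not go near them, except that it stopped raised above the mouse and marker. Their positions match the start to within detection scatter. That scatter is up to about 2 cm (cup, bottle, pipette, mouse), so a small nudge would not show.
- **What disagreed:** The fingertips are about 30 mm short of the reported tool point. My first try at the knob therefore rested on its top with about 4 N, and I corrected the height after that. The scene camera also placed some points up to about 1–2 cm differently from the top camera.

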